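Collect the large spacer rings on the carry bar

TASK

Take the carry bar with the black handle from its stand, thread it through both of the large rings that stand on edge in one of the two wooden blocks (the other block holds small rings), and lift the two off together. Then lay the bar back in both forks of the stand the way it lay before, with both rings hanging on it between the forks, and let go.

Things in the scene. Friction and masses are not known exactly. Their poses are not given: they have to be found in the camera images.
- bar: carry bar: round steel rod, diameter 10, with a square black handle (18 x 18, 40 long) on one end; 105 g. It starts level in the stand's forks, axis 108 above the table. Origin: on the axis in the handle, where to grip it from above. y runs along the bar: handle from y = +25 to -15, bare rod from there to the free tip at y = -150. z up; the handle's flat sides face -x and +x.
- ring_a: large aluminium ring, outer diameter 80, bore 44, 10 thick, 90 g, on edge in a slot of a wooden block (100 x 76, 35 high, all below the bore). Origin: centre of the bore, 60 above the table; y: bore axis, level. The two large rings share one axis, 24 apart. ring_a is the one at the +y side, where the handle end points. The like block with two small rings (outer 56, bore 24) is not meant; the blocks may change places.
- ring_b: large aluminium ring, outer diameter 80, bore 44, 10 thick, 90 g, on edge in a slot of a wooden block (100 x 76, 35 high, all below the bore). Origin: centre of the bore, 60 above the table; y: bore axis, level. The two large rings share one axis, 24 apart. ring_b is the one at the -y side. The like block with two small rings (outer 56, bore 24) is not meant; the blocks may change places.
- stand: fixed stand: steel foot 70 (x) by 120 (y), 10 high, two posts with V-forks (45 degrees a side, 8 thick) at y = -45 and +45; prong tips 56 apart, 127 above the table. Origin: centre of the foot's underside; z up. The bar at rest lies along the stand's y axis, axis 108 above the table, its origin at y = +82, handle outside the +y fork. 82 clear between the forks.
Not all that is in view belongs to the job. Leave any blue or red look-alike of the ring_b alone.

How it is judged:
On the way:
1. the bar is through both large rings and both hang on it, lifted clear of their block (ring centres more than 85 mm above the table) (x of ring_a in the frame of bar between -0.021 and 0.021 m and z of ring_a in the frame of bar between -0.021 and 0.021 m and y of ring_a in the frame of bar between -0.145 and -0.02 m and angle between the y axis of each of ring_a, ring_b and the y axis of bar, either way round below 0.6 rad and x of ring_b in the frame of bar between -0.021 and 0.021 m and z of ring_b in the frame of bar between -0.021 and 0.021 m and y of ring_b in the frame of bar between -0.145 and -0.02 m and height (world z) of each of ring_a, ring_b above 0.085 m), for 0.2 s.
At the end, for the whole second after the job is handed in: The bar rests in both forks as it lay before (12 mm sideways, 20 mm lengthwise, 10 mm in height, 8 degrees), through both large rings, which hang still on the rod between the forks (centres within 42 mm of the stand's middle along it, 21 mm of the bar's axis in x and z) (x of ring_a in the frame of bar between -0.021 and 0.021 m and z of ring_a in the frame of bar between -0.021 and 0.021 m and y of ring_a in the frame of bar between -0.145 and -0.02 m and angle between the y axis of each of ring_a, ring_b and the y axis of bar, either way round below 0.6 rad and x of ring_b in the frame of bar between -0.021 and 0.021 m and z of ring_b in the frame of bar between -0.021 and 0.021 m and y of ring_b in the frame of bar between -0.145 and -0.02 m and y of ring_a in the frame of stand between -0.042 and 0.042 m and linear speed of each of ring_a, ring_b below 0.05 m/s and y of ring_b in the frame of stand between -0.042 and 0.042 m and x of bar in the frame of stand between -0.012 and 0.012 m and y of bar in the frame of stand between 0.062 and 0.102 m and z of bar in the frame of stand between 0.098 and 0.118 m and angle between the y axis of bar and the y axis of stand, either way round below 0.14 rad and linear speed of bar below 0.03 m/s); the robot touches nothing.
It also fails if it takes over 56 s, if anything falls off the work surface, if the arm or the gripper's body presses on something with over 40 N, if the wrist force passes 120 N, or if a joint passes its speed limit or range.

ROBOT

A 7-joint arm with a two-finger parallel gripper is mounted at the origin on the work surface. World frame = base frame: x ahead of the robot, y to its left, z up, the work surface at z = 0. Lengths are in m, angles in rad, forces in N, time in s.
With the tool pointing down it reaches from about 0.35 to 0.775 m from the base axis. Payload 3.1 kg.
Tool frame: the origin (TCP) lies on the centre line of the jaws, within the pads' length; the fingertips stand ahead of it and the grasp point (between the pads) lies 3 mm ahead of it (manip.tip_reach is the z of the fingertips in the tool frame, in m); z points along the fingers, y is the direction in which the jaws open and shut (so a half turn about z gives the same grasp; the last joint's range is limited). The gripper opens to 85 mm and grips with 20 to 120 N. Pads are 22 mm wide; open, the fingers measure 114 mm over their backs; the gripper's body (76 mm by 85 mm) begins 54 mm behind the grasp point. The pads swing forward as they close: fully open they stand 13 mm farther back than shut.
Start: joints at [-1.287, 0.311, 0.014, 1.512, -0.004, 1.319, -0.027], TCP at [0.176, 0.521, 0.253] pointing down, gripper open.
Joint ranges: [-2.7, 2.7], [-0.3, 1.91], [-1.27, 1.3], [0.12, 2.57], [-1.44, 4.58], [0.2, 2.03], [-3.05, 3.05]. Speed limits (rad/s): [2.79, 2.79, 3.14, 3.14, 3.14, 3.14, 3.14].

INTERFACE

Orientations are given as a unit quaternion [w, x, y, z].
In Python, from station import manip, camera, look_for, place_of gives the robot as it stands.
- The arm moves only by the tool apply_moves, never from a script. Its arguments are lists of equal length, an entry for each row: "slide": the shift along the tool's x, y, z in units of 50 mm (1.0 is 50 mm), a list of three; "twist": the turn, a rotation vector about the tool's x, y, z in units of 6 degrees (1.0 is 6 degrees), a list of three; "gripper": the closure in counts, from 0 (fully open) to 255 (shut). In form: {"slide": [[tx, ty, tz], ...], "twist": [[ax, ay, az], ...], "gripper": [gripper, ...]}. A call has exactly 8 rows; each row shifts and turns the commanded pose from where the row before left it, along the tool's axes as they then stand; what a row does not reach is not made up. A row lasts 1/10 s, in which the tool goes at most 50 mm and 8.59 degrees, less where a joint would pass 70% of its speed; a pose out of reach is approached as far as the arm can. A call is refused whole if a number of a shift passes 1 or a number of a turn 1, either way. A call with a gripper value outside its range is refused whole. The fingers move at their own pace and stop on an object; "force" is the grip in N (left out, the last holds). Time passes only in rows, so rows that do not move let the fingers close, or fill a call up. It gives the time, the measured TCP pose, the force and the opening at its end, in the units of the state.
- manip.sense(): the state, without advancing time (a new reading comes with each control period).
- camera(name): name is "scene" or "top"; returns a dict with "img" (400x640x3 uint8, red, green, blue), "range_z" (400x640 float32, m along the optical axis (not along the pixel's ray), 0 where there is no reading), "fov_y" (degrees; the focal length in pixels is half the picture's height over the tangent of half this angle, whatever the lens; pixels are square), "cx", "cy" (the principal point, pixels), "extrinsics" (4x4, takes a point from camera to world coordinates). Camera axes: x right, y down, z forward; pixel columns grow to the right and rows downward; lengths in m; the calibration is good to about 2 mm. A picture is of the moment at which its call begins.
- manip.finish_job(): hands the job in, once; it reports no verdict.
Trained networks look in a picture, given as the dict that the camera call returned (one of the last four; its "shot" number tells which), for a name from the list of things; names that differ only in an ending like _2 or _b are one class to them, and where a whole thing is asked for, a point or a joint stands for the part that bears it (a point fixed in the world has none). Each returns a list of dicts, best first, with "score" (0 to 1); they miss things now and then, are a little off and sometimes report something else, mostly with a low value. They report only what shows in the picture. A call takes as long as a camera call. They do not tell look-alikes from the thing itself.
- look_for(name, picture): "xy" ([column, row] in pixels, amid what is visible of it).
- place_of(name, picture): "xy" ([column, row] in pixels: a listed point, or the origin of a listed thing).
The state is a dict: "t": time; "joints": joint angles; "qd": joint speeds; "joint_efforts": joint torques, N m; "eef_pos": TCP position; "tcp_rot": TCP orientation; "force": force on the tool from outside, world axes, zero at the start; "wrist_torque": the same for the moment, N m; "gripper_width": finger opening in m.
Only numpy, scipy, OpenCV 4.12 (cv2) and the standard library are available. Lean on these libraries where they do the work, as an engineer would, in place of code of your own. Each camera call takes 0.05 s, during which the arm holds its last target.

## Working session

There is one attempt and no reset: what is moved stays moved. The work goes in short steps, Python scripts to look and compute and a tool call to move; the robot and the scene stay as the last step left them, time stands still between calls to the robot, and variables do not carry over. Pictures are saved under pics/ and viewed, and the job is handed in when it is done.

Besides the shell and the picture viewer there is one more tool, called after "Request:" by a JSON object that holds its "fn" and its "kwargs", one argument or row to a line. apply_moves: Moves the arm, as the interface text tells. Its arguments: {"type":"object","properties":{"slide":{"type":"array"},"twist":{"type":"array"},"gripper":{"type":"array"},"force":{"type":"number"}},"required":["slide","twist","gripper"]}

```bash
ls; mkdir -p pics; cat > h.py <<'E'
import numpy as np, cv2
from station import manip, camera, look_for, place_of
def world(p,u,v,z=None):
    f=p["img"].shape[0]/2/np.tan(np.radians(p["fov_y"])/2)
    if z is None: z=p["range_z"][int(round(v)),int(round(u))]
    c=np.array([(u-p["cx"])/f*z,(v-p["cy"])/f*z,z,1])
    return (p["extrinsics"]@c)[:3]
def cloud(p):
    f=p["img"].shape[0]/2/np.tan(np.radians(p["fov_y"])/2)
    H,W=p["range_z"].shape; v,u=np.mgrid[:H,:W]; z=p["range_z"]
    c=np.stack([(u-p["cx"])/f*z,(v-p["cy"])/f*z,z],-1)
    E=p["extrinsics"]; w=c@E[:3,:3].T+E[:3,3]
    w[z==0]=np.nan
    return w
def ray_at_z(p,u,v,h):
    E=p["extrinsics"];a=world(p,u,v,1.0);o=E[:3,3];d=a-o
    return o+d*(h-o[2])/d[2]
def save(p,n): cv2.imwrite(f"pics/{n}.png",p["img"][:,:,::-1])
E
python3 - <<'E'
from h import *
for n in("scene","top"):
    p=camera(n); save(p,n+"0"); np.save(n+"0.npy",p,allow_pickle=True)
    print(n,p["fov_y"],p["cx"],p["cy"],np.round(p["extrinsics"],3).tolist())
    for o in("bar","ring_a","ring_b","stand"):
        for fn in(look_for,place_of):
            for d in fn(o,p)[:5]:
                u,v=d["xy"]; print(o,fn.__name__,round(d["score"],2),np.round(d["xy"],1),np.round(world(p,u,v),3))
s=manip.sense();print(s, manip.tip_reach)
E
```

```text
pics
scene 43.738015281062 323.81089810569944 196.67432414045922 [[-0.063, 0.512, -0.857, 1.321], [0.998, 0.025, -0.058, 0.086], [-0.009, -0.859, -0.512, 0.576], [0.0, 0.0, 0.0, 1.0]]
bar call 0.95 [387.5 175.4] [0.467 0.152 0.117]
bar call 0.7 [395.9 176.6] [0.47  0.168 0.116]
ring_a call 0.75 [304.4 174.9] [ 0.255 -0.033 -0.001]
ring_a call 0.73 [441.9 271.6] [0.693 0.231 0.067]
ring_a call 0.58 [285.4 210.5] [ 0.512 -0.043  0.059]
ring_a call 0.55 [355.  235.1] [0.623 0.092 0.084]
ring_a call 0.55 [460.4 210.6] [0.504 0.292 0.064]
ring_a call 0.93 [443.8 279.9] [0.633 0.25  0.001]
ring_a call 0.89 [282.  216.7] [ 0.447 -0.062  0.001]
ring_a call 0.86 [454.5 218.7] [0.435 0.3   0.001]
ring_a call 0.76 [350.2 238.3] [0.565 0.084 0.035]
ring_a call 0.73 [308.9 182.1] [ 0.29  -0.019 -0.001]
ring_b call 0.75 [304.4 174.9] [ 0.255 -0.033 -0.001]
ring_b call 0.73 [441.9 271.6] [0.693 0.231 0.067]
ring_b call 0.58 [285.4 210.5] [ 0.512 -0.043  0.059]
ring_b call 0.55 [355.  235.1] [0.623 0.092 0.084]
ring_b call 0.55 [460.4 210.6] [0.504 0.292 0.064]
ring_b call 0.93 [443.8 279.9] [0.633 
[... 1737 characters left out ...]
7]
{'t': 0.9, 'joints': array([-1.28667368,  0.31090091,  0.01401629,  1.51149281, -0.00440051,
        1.3191837 , -0.02719881]), 'qd': array([-0.00083738,  0.00117137,  0.00012097, -0.0024169 , -0.00251247,
        0.00135545,  0.00053826]), 'joint_efforts': array([-1.12782313e-04, -3.79798579e+01,  1.45985386e-01, -2.30869371e+01,
        1.24040947e-02,  1.90107567e-03, -1.20266958e-05]), 'eef_pos': array([0.17603361, 0.52109393, 0.25330628]), 'tcp_rot': array([1.58501292e-05, 1.62161375e-01, 9.86764251e-01, 2.11519056e-05]), 'force': array([ 1.11811333, -0.38174884, -0.28005681]), 'wrist_torque': array([-0.00319404,  0.01997499,  0.02089649]), 'gripper_width': 0.08555568380398718} 0.022
```

View pics/scene0.png

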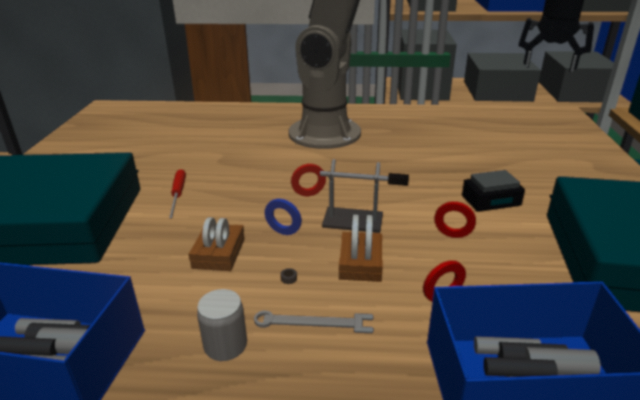

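View pics/top0.png

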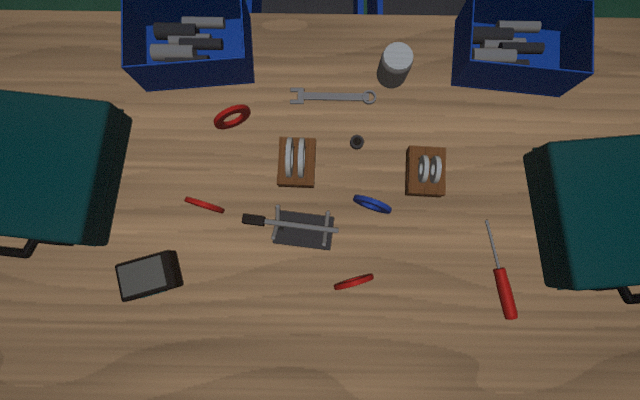

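```bash
cat > meas.py <<'E'
from h import *
def barline(pts):
    c=np.median(pts,0); 
    for _ in range(3):
        d=np.linalg.svd(pts-pts.mean(0),full_matrices=False)[2][0]
        r=np.linalg.norm((pts-pts.mean(0))-np.outer((pts-pts.mean(0))@d,d),axis=1); pts=pts[r<max(2*np.median(r),.004)]
    return pts,pts.mean(0),d*np.sign(d[1])
E
python3 - <<'E'
from meas import *
for n in("scene","top"):
    p=np.load(n+"0.npy",allow_pickle=True).item(); w=cloud(p).reshape(-1,3); w=w[~np.isnan(w).any(1)]
    b=w[(w[:,0]>.40)&(w[:,0]<.52)&(w[:,1]>-.01)&(w[:,1]<.21)&(w[:,2]>.103)&(w[:,2]<.122)]
    # fine: exclude prongs later
    q,m,d=barline(b); t=(q-m)@d
    print(n,"bar",len(q),m.round(4),d.round(4),"ends",(m+d*t.min()).round(4),(m+d*t.max()).round(4),"zmax",q[:,2].max())
    for i in np.linspace(t.min(),t.max(),12)[:-1]:
        k=(t>=i)&(t<i+(np.ptp(t))/11); print(q[k].mean(0).round(4), q[k].min(0).round(4),q[k].max(0).round(4),k.sum())
    r=w[(w[:,0]>.52)&(w[:,0]<.66)&(w[:,1]>.03)&(w[:,1]<.17)&(w[:,2]>.04)&(w[:,2]<.11)]
    L,c,ce=cv2.kmeans(r[:,1:2].astype(np.float32),2,None,(3,50,1e-4),5,cv2.KMEANS_PP_CENTERS)[0:3]
    for j in(0,1):
        s=r[L.ravel()==j]; print("ring",len(s),s.mean(0).round(4),s.min(0).round(4),s.max(0).round(4),"slope dy/dx",np.polyfit(s[:,0],s[:,1],1).round(4))
    for nm,bx in(("blk",(.5,.7,.02,.18,.028,.04)),("redL",(.6,.75,.19,.3,.01,.12)),("red2",(.42,.56,.22,.34,.01,.12)),("foot",(.38,.52,0,.18,.006,.014)),("forktips",(.38,.52,0,.18,.12,.135))):
        s=w[(w[:,0]>bx[0])&(w[:,0]<bx[1])&(w[:,1]>bx[2])&(w[:,1]<bx[3])&(w[:,2]>bx[4])&(w[:,2]<bx[5])]
        if len(s)>5:
            print(nm,len(s),np.percentile(s,1,0).round(3),np.percentile(s,99,0).round(3),s.mean(0).round(4), cv2.minAreaRect(s[:,:2].astype(np.float32)*1000))
E
```

```text
scene bar 458 [0.4611 0.1155 0.1106] [0.1399 0.99   0.0184] ends [0.4477 0.0204 0.1088] [0.4719 0.1918 0.112 ] zmax 0.11801275187099425
[0.45   0.0267 0.1101] [0.4446 0.0202 0.1056] [0.4556 0.0359 0.1139] 37
[0.4518 0.0461 0.1097] [0.4471 0.038  0.103 ] [0.4575 0.052  0.1135] 27
[0.4532 0.0594 0.1096] [0.4477 0.0522 0.1037] [0.4569 0.0662 0.1138] 40
[0.4553 0.0751 0.1096] [0.4506 0.068  0.104 ] [0.4598 0.0819 0.1144] 39
[0.457  0.0907 0.1097] [0.4512 0.0837 0.1033] [0.4624 0.0977 0.1138] 40
[0.4585 0.1065 0.1097] [0.454  0.0994 0.1048] [0.4633 0.1134 0.114 ] 39
[0.4602 0.1201 0.1095] [0.4538 0.1151 0.1038] [0.4649 0.1268 0.1131] 32
[0.4618 0.1393 0.1094] [0.4561 0.1327 0.104 ] [0.4659 0.1446 0.1136] 30
[0.4667 0.1537 0.1114] [0.4587 0.1459 0.105 ] [0.4723 0.1598 0.1178] 46
[0.4699 0.168  0.1121] [0.4631 0.1609 0.1041] [0.4744 0.1764 0.1177] 65
[0.4717 0.1838 0.1125] [0.4647 0.1762 0.105 ] [0.4754 0.1918 0.118 ] 62Traceback (most recent call last):
  File "<stdin>", line 13, in <module>
AttributeError: 'float' object has no attribute 'ravel'
```

```bash

cat > m2.py <<'E'
from meas import *
for n in("scene","top"):
    p=np.load(n+"0.npy",allow_pickle=True).item(); w=cloud(p).reshape(-1,3); w=w[~np.isnan(w).any(1)]
    b=w[(w[:,0]>.40)&(w[:,0]<.52)&(w[:,1]>-.03)&(w[:,1]<.22)&(w[:,2]>.103)&(w[:,2]<.122)]
    # fine: exclude prongs later
    q,m,d=barline(b); t=(q-m)@d
    print(n,"bar",len(q),m.round(4),d.round(4),"ends",(m+d*t.min()).round(4),(m+d*t.max()).round(4),"zmax",q[:,2].max())
    if n=="top":
      for i in np.linspace(t.min(),t.max(),12)[:-1]:
        k=(t>=i)&(t<i+(np.ptp(t))/11); print(q[k].mean(0).round(4), q[k].min(0).round(4),q[k].max(0).round(4),k.sum())
    r=w[(w[:,0]>.52)&(w[:,0]<.66)&(w[:,1]>.03)&(w[:,1]<.17)&(w[:,2]>.04)&(w[:,2]<.11)]
    _,L,c=cv2.kmeans(r[:,1:2].astype(np.float32),2,None,(3,50,1e-4),5,cv2.KMEANS_PP_CENTERS)
    for j in(0,1):
        s=r[L.ravel()==j]; print("ring",len(s),s.mean(0).round(4),s.min(0).round(4),s.max(0).round(4),"slope dy/dx",np.polyfit(s[:,0],s[:,1],1).round(4))
    for nm,bx in(("blk",(.5,.7,.02,.18,.028,.04)),("redL",(.6,.75,.19,.3,.01,.12)),("red2",(.42,.56,.22,.34,.01,.12)),("foot",(.38,.52,0,.18,.006,.014)),("forktips",(.38,.52,0,.18,.12,.135))):
        s=w[(w[:,0]>bx[0])&(w[:,0]<bx[1])&(w[:,1]>bx[2])&(w[:,1]<bx[3])&(w[:,2]>bx[4])&(w[:,2]<bx[5])]
        if len(s)>5:
            print(nm,len(s),np.percentile(s,1,0).round(3),np.percentile(s,99,0).round(3),s.mean(0).round(4), cv2.minAreaRect(s[:,:2].astype(np.float32)*1000))
E
python3 m2.py
```

```text
scene bar 458 [0.4611 0.1155 0.1106] [0.1399 0.99   0.0184] ends [0.4477 0.0204 0.1088] [0.4719 0.1918 0.112 ] zmax 0.11801275187099425
ring 258 [0.6183 0.1142 0.0792] [0.5726 0.109  0.0411] [0.6348 0.1193 0.1006] slope dy/dx [-0.0163  0.1243]
ring 259 [0.6166 0.0905 0.0787] [0.5579 0.0851 0.0402] [0.6353 0.097  0.1012] slope dy/dx [-0.0554  0.1247]
blk 1151 [0.544 0.066 0.029] [0.645 0.14  0.038] [0.6042 0.1029 0.0346] ((593.4482421875, 103.09062194824219), (75.96479034423828, 104.95835876464844), 88.27540588378906)
redL 807 [0.669 0.202 0.018] [0.705 0.273 0.08 ] [0.6885 0.2349 0.0546] ((683.8197021484375, 238.14549255371094), (12.604944229125977, 79.93782806396484), 27.710046768188477)
red2 845 [0.489 0.247 0.01 ] [0.514 0.32  0.079] [0.5017 0.2839 0.0462] ((499.4522399902344, 284.0010986328125), (78.80288696289062, 14.51760482788086), 73.42277526855469)
foot 891 [0.418 0.027 0.006] [0.493 0.146 0.013] [0.4573 0.083  0.0099] ((453.8102111816406, 86.16909790039062), (120.96052551269531, 73.9106216430664), 84.83660888671875)
forktips 65 [0.419 0.036 0.12 ] [0.491 0.137 0.127] [0.452
[... 1416 characters left out ...]
6682434082031)
redL 534 [0.662 0.202 0.011] [0.701 0.269 0.079] [0.6808 0.2357 0.0487] ((682.9470825195312, 236.8722381591797), (12.02302360534668, 77.97595977783203), 27.89400291442871)
red2 245 [0.483 0.245 0.013] [0.508 0.315 0.079] [0.4947 0.2764 0.0631] ((496.7115783691406, 280.76702880859375), (74.68412017822266, 9.977530479431152), 73.7314453125)
foot 1407 [0.415 0.027 0.006] [0.49  0.141 0.012] [0.4506 0.0854 0.0089] ((452.9686279296875, 85.09455108642578), (118.73310852050781, 69.95863342285156), 83.59732818603516)
forktips 96 [0.417 0.036 0.12 ] [0.489 0.136 0.127] [0.4517 0.0858 0.1237] ((453.1260681152344, 85.8603515625), (97.23738861083984, 62.83856201171875), 84.10848999023438)
```

```bash

cat > plan.py <<'E'
from h import *
from scipy.spatial.transform import Rotation as R
import json,sys
def pose():
    s=manip.sense(); q=s["tcp_rot"]; return s,np.array(s["eef_pos"]),R.from_quat([q[1],q[2],q[3],q[0]])
def target(ang,pitch=0):  # tool x at ang deg in world, z down; pitch>0 raises -x end (tip)
    a=np.radians(ang); x=np.array([np.cos(a),np.sin(a),0]); z=np.array([0,0,-1]); y=np.cross(z,x)
    return R.from_matrix(np.stack([x,y,z],1))*R.from_rotvec([0,np.radians(pitch),0])
def plan(pos,ang,n,grip,pitch=0,hold=0):
    s,p,r=pose(); T=target(ang,pitch); rv=(r.inv()*T).as_rotvec()
    sl=[];tw=[]; m=n-hold
    for i in range(m):
        rr=r*R.from_rotvec(rv*i/m)
        sl.append([round(float(v),2) for v in rr.inv().apply((np.array(pos)-p)/m)/.05]); tw.append([round(float(v),2) for v in np.degrees(rv)/m/6])
    for i in range(hold): sl.append([0,0,0]);tw.append([0,0,0])
    for k in range(0,n,8): print(json.dumps(dict(slide=sl[k:k+8],twist=tw[k:k+8],gripper=[grip]*8)))
def show():
    s,p,r=pose(); X=r.as_matrix(); print("t",round(s["t"],2),"p",p.round(4),"xang",round(float(np.degrees(np.arctan2(X[1,0],X[0,0]))),2),"z",X[:,2].round(4),"w",round(float(s["gripper_width"]),4),"F",np.round(s["force"],1),"M",np.round(s["wrist_torque"],2),"j",np.round(s["joints"],2))
E
python3 -c "
from plan import *
show(); plan([.4627,.167,.2],83.8,16,0)"
```

```text
t 0.9 p [0.176  0.5211 0.2533] xang 161.34 z [ 0.  0. -1.] w 0.0856 F [ 1.1 -0.4 -0.3] M [-0.    0.02  0.02] j [-1.29  0.31  0.01  1.51 -0.    1.32 -0.03]
{"slide": [[-0.48, -0.3, 0.07], [-0.51, -0.26, 0.07], [-0.53, -0.22, 0.07], [-0.54, -0.17, 0.07], [-0.55, -0.13, 0.07], [-0.56, -0.08, 0.07], [-0.57, -0.03, 0.07], [-0.57, 0.02, 0.07]], "twist": [[0.0, -0.0, 0.81], [0.0, -0.0, 0.81], [0.0, -0.0, 0.81], [0.0, -0.0, 0.81], [0.0, -0.0, 0.81], [0.0, -0.0, 0.81], [0.0, -0.0, 0.81], [0.0, -0.0, 0.81]], "gripper": [0, 0, 0, 0, 0, 0, 0, 0]}
{"slide": [[-0.57, 0.06, 0.07], [-0.56, 0.11, 0.07], [-0.55, 0.16, 0.07], [-0.53, 0.2, 0.07], [-0.51, 0.25, 0.07], [-0.49, 0.29, 0.07], [-0.46, 0.33, 0.07], [-0.43, 0.37, 0.07]], "twist": [[0.0, -0.0, 0.81], [0.0, -0.0, 0.81], [0.0, -0.0, 0.81], [0.0, -0.0, 0.81], [0.0, -0.0, 0.81], [0.0, -0.0, 0.81], [0.0, -0.0, 0.81], [0.0, -0.0, 0.81]], "gripper": [0, 0, 0, 0, 0, 0, 0, 0]}
```

Request:
{"fn": "apply_moves", "kwargs": {
  "slide": [
    [-0.48, -0.3, 0.07],
    [-0.51, -0.26, 0.07],
    [-0.53, -0.22, 0.07],
    [-0.54, -0.17, 0.07],
    [-0.55, -0.13, 0.07],
    [-0.56, -0.08, 0.07],
    [-0.57, -0.03, 0.07],
    [-0.57, 0.02, 0.07]
  ],
  "twist": [
    [0, 0, 0.81],
    [0, 0, 0.81],
    [0, 0, 0.81],
    [0, 0, 0.81],
    [0, 0, 0.81],
    [0, 0, 0.81],
    [0, 0, 0.81],
    [0, 0, 0.81]
  ],
  "gripper": [0, 0, 0, 0, 0, 0, 0, 0],
  "force": 100
}}

```text
t: 1.7
eef_pos: [0.3206, 0.3434, 0.2252]
tcp_rot: [0.0, 0.483, 0.875, 0.0]
force: [1.3, 0.6, -0.1]
gripper_width: 0.0854
```

Request:
{"fn": "apply_moves", "kwargs": {
  "slide": [
    [-0.57, 0.06, 0.07],
    [-0.56, 0.11, 0.07],
    [-0.55, 0.16, 0.07],
    [-0.53, 0.2, 0.07],
    [-0.51, 0.25, 0.07],
    [-0.49, 0.29, 0.07],
    [-0.46, 0.33, 0.07],
    [-0.43, 0.37, 0.07]
  ],
  "twist": [
    [0, 0, 0.81],
    [0, 0, 0.81],
    [0, 0, 0.81],
    [0, 0, 0.81],
    [0, 0, 0.81],
    [0, 0, 0.81],
    [0, 0, 0.81],
    [0, 0, 0.81]
  ],
  "gripper": [0, 0, 0, 0, 0, 0, 0, 0]
}}

```text
t: 2.5
eef_pos: [0.4632, 0.166, 0.1973]
tcp_rot: [0.0, 0.747, 0.665, 0.0]
force: [0.3, 0.4, 0.4]
gripper_width: 0.0855
```

```bash
python3 -c "
from plan import *
show(); plan([.4627,.167,.111],83.8,8,0,hold=1)"
```

```text
t 2.5 p [0.4632 0.166  0.1973] xang 83.31 z [ 4.e-04  4.e-04 -1.e+00] w 0.0855 F [0.3 0.4 0.4] M [-0.01 -0.03  0.01] j [-0.78  0.25  0.48  1.77 -0.12  1.15 -0.38]
{"slide": [[0.0, -0.0, 0.25], [0.0, -0.0, 0.25], [0.0, -0.0, 0.25], [0.0, -0.0, 0.25], [0.0, -0.0, 0.25], [0.0, -0.0, 0.25], [0.0, -0.0, 0.25], [0, 0, 0]], "twist": [[0.0, -0.0, -0.01], [0.0, -0.0, -0.01], [0.0, -0.0, -0.01], [0.0, -0.0, -0.01], [0.0, -0.0, -0.01], [0.0, -0.0, -0.01], [0.0, -0.0, -0.01], [0, 0, 0]], "gripper": [0, 0, 0, 0, 0, 0, 0, 0]}
```

Request:
{"fn": "apply_moves", "kwargs": {
  "slide": [
    [0, 0, 0.25],
    [0, 0, 0.25],
    [0, 0, 0.25],
    [0, 0, 0.25],
    [0, 0, 0.25],
    [0, 0, 0.25],
    [0, 0, 0.22],
    [0.02, 0, 0]
  ],
  "twist": [
    [0, 0, -0.01],
    [0, 0, -0.01],
    [0, 0, -0.01],
    [0, 0, -0.01],
    [0, 0, -0.01],
    [0, 0, -0.01],
    [0, 0, -0.01],
    [0, 0, 0]
  ],
  "gripper": [0, 0, 0, 0, 0, 0, 0, 0]
}}

```text
t: 3.3
eef_pos: [0.4611, 0.1678, 0.1094]
tcp_rot: [-0.001, 0.743, 0.669, -0.002]
force: [0.2, 0.1, -0.0]
gripper_width: 0.0856
```

Request:
{"fn": "apply_moves", "kwargs": {
  "slide": [
    [0, 0, 0],
    [0, 0, 0],
    [0, 0, 0],
    [0, 0, 0],
    [0, 0, 0],
    [0, 0, 0],
    [0, 0, 0],
    [0, 0, 0]
  ],
  "twist": [
    [0, 0, 0],
    [0, 0, 0],
    [0, 0, 0],
    [0, 0, 0],
    [0, 0, 0],
    [0, 0, 0],
    [0, 0, 0],
    [0, 0, 0]
  ],
  "gripper": [120, 180, 255, 255, 255, 255, 255, 255]
}}

```text
t: 4.1
eef_pos: [0.462, 0.1684, 0.1115]
tcp_rot: [-0.0, 0.743, 0.669, -0.0]
force: [-3.5, -0.1, 4.4]
gripper_width: 0.0163
```

```bash
python3 -c "
from plan import *
show(); p=camera('scene'); save(p,'g1'); p=camera('top'); save(p,'g2'); show()"
```

```text
t 4.1 p [0.462  0.1684 0.1115] xang 84.0 z [-1.2e-03  3.0e-04 -1.0e+00] w 0.0163 F [-3.5 -0.1  4.4] M [-0.13  0.76 -0.06] j [-0.75  0.35  0.45  1.88 -0.18  0.96 -0.32]
t 4.2 p [0.462  0.1684 0.1114] xang 84.0 z [-1.2e-03  2.0e-04 -1.0e+00] w 0.0167 F [-4.5 -0.   4.7] M [-0.12  0.82 -0.17] j [-0.75  0.35  0.45  1.88 -0.18  0.96 -0.32]
```

View pics/g1.png

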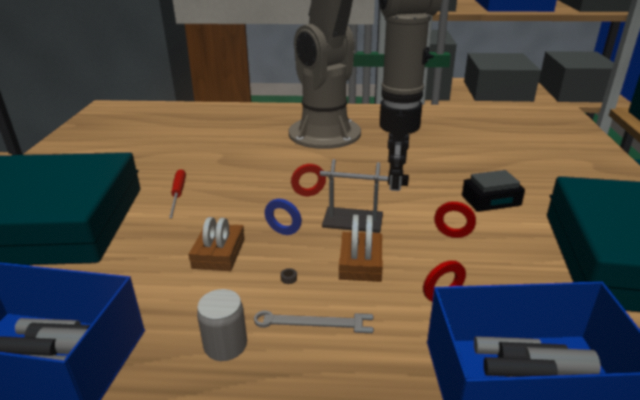

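Request:
{"fn": "apply_moves", "kwargs": {
  "slide": [
    [0, 0, -0.1],
    [0, 0, -0.2],
    [0, 0, -0.3],
    [0, 0, -0.3],
    [0, 0, -0.3],
    [0, 0, -0.3],
    [0, 0, -0.1],
    [0, 0, 0]
  ],
  "twist": [
    [0, 0, 0],
    [0, 0, 0],
    [0, 0, 0],
    [0, 0, 0],
    [0, 0, 0],
    [0, 0, 0],
    [0, 0, 0],
    [0, 0, 0]
  ],
  "gripper": [255, 255, 255, 255, 255, 255, 255, 255]
}}

```text
t: 5.0
eef_pos: [0.4635, 0.1684, 0.1923]
tcp_rot: [0.001, 0.743, 0.669, 0.001]
force: [-0.2, 0.5, -1.4]
gripper_width: 0.0161
```

```bash
python3 -c "
from plan import *
show(); plan([.600,.294,.17],87.9,16,255,hold=1)"
```

```text
t 5.0 p [0.4635 0.1684 0.1923] xang 83.99 z [ 0.0028  0.001  -1.    ] w 0.0161 F [-0.2  0.5 -1.4] M [ 0.03 -0.01  0.02] j [-0.78  0.25  0.48  1.78 -0.13  1.14 -0.37]
{"slide": [[0.19, 0.16, 0.03], [0.18, 0.16, 0.03], [0.18, 0.17, 0.03], [0.18, 0.17, 0.03], [0.18, 0.17, 0.03], [0.18, 0.17, 0.03], [0.18, 0.17, 0.03], [0.18, 0.17, 0.03]], "twist": [[0.0, -0.0, -0.04], [0.0, -0.0, -0.04], [0.0, -0.0, -0.04], [0.0, -0.0, -0.04], [0.0, -0.0, -0.04], [0.0, -0.0, -0.04], [0.0, -0.0, -0.04], [0.0, -0.0, -0.04]], "gripper": [255, 255, 255, 255, 255, 255, 255, 255]}
{"slide": [[0.18, 0.17, 0.03], [0.18, 0.17, 0.03], [0.18, 0.17, 0.03], [0.18, 0.17, 0.03], [0.18, 0.17, 0.03], [0.18, 0.17, 0.03], [0.17, 0.17, 0.03], [0, 0, 0]], "twist": [[0.0, -0.0, -0.04], [0.0, -0.0, -0.04], [0.0, -0.0, -0.04], [0.0, -0.0, -0.04], [0.0, -0.0, -0.04], [0.0, -0.0, -0.04], [0.0, -0.0, -0.04], [0, 0, 0]], "gripper": [255, 255, 255, 255, 255, 255, 255, 255]}
```

Request:
{"fn": "apply_moves", "kwargs": {
  "slide": [
    [0.19, 0.16, 0.03],
    [0.18, 0.16, 0.03],
    [0.18, 0.17, 0.03],
    [0.18, 0.17, 0.03],
    [0.18, 0.17, 0.03],
    [0.18, 0.17, 0.03],
    [0.18, 0.17, 0.03],
    [0.18, 0.17, 0.03]
  ],
  "twist": [
    [0, 0, -0.04],
    [0, 0, -0.04],
    [0, 0, -0.04],
    [0, 0, -0.04],
    [0, 0, -0.04],
    [0, 0, -0.04],
    [0, 0, -0.04],
    [0, 0, -0.04]
  ],
  "gripper": [255, 255, 255, 255, 255, 255, 255, 255]
}}

```text
t: 5.8
eef_pos: [0.5366, 0.2354, 0.1784]
tcp_rot: [-0.0, 0.732, 0.682, -0.0]
force: [0.2, 0.5, -1.4]
gripper_width: 0.0165
```

Request:
{"fn": "apply_moves", "kwargs": {
  "slide": [
    [0.18, 0.17, 0.03],
    [0.18, 0.17, 0.03],
    [0.18, 0.17, 0.03],
    [0.18, 0.17, 0.03],
    [0.18, 0.17, 0.03],
    [0.18, 0.17, 0.03],
    [0.17, 0.17, 0.03],
    [0, 0, 0]
  ],
  "twist": [
    [0, 0, -0.04],
    [0, 0, -0.04],
    [0, 0, -0.04],
    [0, 0, -0.04],
    [0, 0, -0.04],
    [0, 0, -0.04],
    [0, 0, -0.04],
    [0, 0, 0]
  ],
  "gripper": [255, 255, 255, 255, 255, 255, 255, 255]
}}

```text
t: 6.6
eef_pos: [0.5994, 0.2953, 0.1671]
tcp_rot: [-0.0, 0.721, 0.693, -0.0]
force: [-0.6, -0.0, -1.2]
gripper_width: 0.0162
```

```bash
cat > rod.py <<'E'
from plan import *
from meas import barline
def rod(p,lo=25,hi=155):
    s,t,r=pose(); w=cloud(p).reshape(-1,3); w=w[~np.isnan(w).any(1)]
    l=r.inv().apply(w-t)*1000
    k=(l[:,0]<-lo)&(l[:,0]>-hi)&(abs(l[:,1])<16)&(abs(l[:,2]-3.5)<16)
    l=l[k]; b=np.arange(-hi,-lo+1,13)
    for a,c in zip(b[:-1],b[1:]):
        m=(l[:,0]>=a)&(l[:,0]<c)
        if m.any(): print(np.median(l[m],0).round(1),m.sum())
    print("tip",l[:,0].min() if len(l) else None)
E
python3 -c "
from rod import *
show()
for n in('scene','top'):
    p=camera(n); save(p,n+'1'); print(n); rod(p,25,160)
plan([.600,.294,.0635],87.9,16,255,hold=1)"
```

```text
t 6.6 p [0.5994 0.2953 0.1671] xang 87.72 z [-8.e-04  0.e+00 -1.e+00] w 0.0162 F [-0.6 -0.  -1.2] M [0.11 0.02 0.02] j [-0.73  0.63  0.41  1.29 -0.25  1.27 -0.35]
scene
[-148.3    3.     3.5] 10
[-140.1    3.3    2.6] 47
[-127.5    3.8    2.2] 48
[-115.     3.9    2.2] 47
[-101.2    4.     2.2] 48
[-88.4   4.1   2.4] 48
[-75.2   4.    2.6] 48
[-62.2   4.3   2.4] 48
[-49.4   3.4   2.4] 48
[-37.    4.2   2.9] 48
tip -149.72947984578565
top
[-149.4   -0.8    2.5] 16
[-140.9   -1.7    2.2] 41
[-127.    -1.5    2.6] 42
[-114.5   -1.3    2.7] 45
[-101.1   -1.4    2.5] 39
[-88.6  -1.1   2.5] 45
[-76.   -1.1   2.9] 40
[-62.6  -1.2   2.5] 45
[-49.8  -1.    2.4] 41
[-36.1  -1.    2.5] 42
tip -150.46507992724014
{"slide": [[0.0, 0.0, 0.14], [0.0, 0.0, 0.14], [0.0, 0.0, 0.14], [0.0, 0.0, 0.14], [0.0, 0.0, 0.14], [0.0, 0.0, 0.14], [0.0, 0.0, 0.14], [0.0, 0.0, 0.14]], "twist": [[-0.0, 0.0, -0.0], [-0.0, 0.0, -0.0], [-0.0, 0.0, -0.0], [-0.0, 0.0, -0.0], [-0.0, 0.0, -0.0], [-0.0, 0.0, -0.0], [-0.0, 0.0, -0.0], [-0.0, 0.0, -0.0]], "gripper": [255, 255, 255, 255, 255, 255, 255, 255]}
{"slide": [[0.0, 0.0, 0.14], [0.0, 0.0, 0.14], [0.0, 0.0, 0.14], [0.0, 0.0, 0.14], [0.0, 0.0, 0.14], [0.0, 0.0, 0.14], [0.0, 0.0, 0.14], [0, 0, 0]], "twist": [[-0.0, 0.0, -0.0], [-0.0, 0.0, -0.0], [-0.0, 0.0, -0.0], [-0.0, 0.0, -0.0], [-0.0, 0.0, -0.0], [-0.0, 0.0, -0.0], [-0.0, 0.0, -0.0], [0, 0, 0]], "gripper": [255, 255, 255, 255, 255, 255, 255, 255]}
```

View pics/scene1.png

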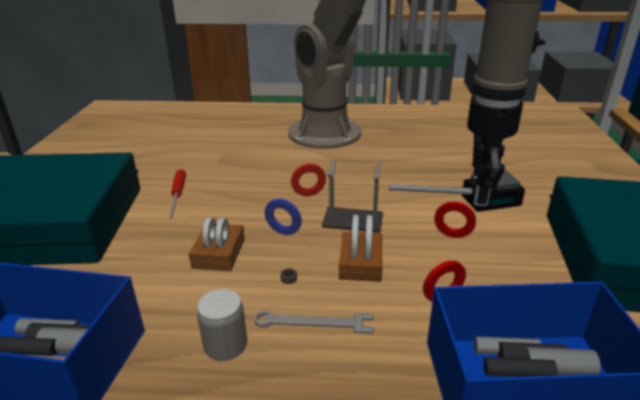

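View pics/top1.png

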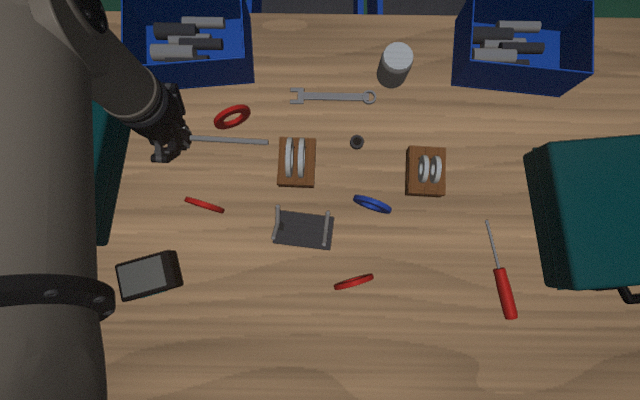

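Request:
{"fn": "apply_moves", "kwargs": {
  "slide": [
    [0, 0, 0.2],
    [0, 0, 0.3],
    [0, 0, 0.3],
    [0, 0, 0.3],
    [0, 0, 0.3],
    [0, 0, 0.3],
    [0, 0, 0.28],
    [0, 0, 0]
  ],
  "twist": [
    [0, 0, 0],
    [0, 0, 0],
    [0, 0, 0],
    [0, 0, 0],
    [0, 0, 0],
    [0, 0, 0],
    [0, 0, 0],
    [0, 0, 0]
  ],
  "gripper": [255, 255, 255, 255, 255, 255, 255, 255]
}}

```text
t: 7.5
eef_pos: [0.5969, 0.2926, 0.0666]
tcp_rot: [-0.001, 0.722, 0.692, -0.003]
force: [-0.6, 0.1, -1.4]
gripper_width: 0.0164
```

```bash
python3 -c "
from rod import *
show()
ws=[]
for n in('scene','top'):
    p=camera(n); save(p,n+'2'); print(n); rod(p,25,155); w=cloud(p).reshape(-1,3); 
    r=w[(w[:,0]>.52)&(w[:,0]<.66)&(w[:,1]>.07)&(w[:,1]<.125)&(w[:,2]>.04)&(w[:,2]<.11)]
    for a,b in((.08,.1),(.105,.123)):
        s=r[(r[:,1]>a)&(r[:,1]<b)]; print('ring',s.mean(0).round(4),s[:,0].min().round(4),s[:,0].max().round(4),np.median(s[s[:,2]>.095],0))
show()
plan([.5955,.184,.065],87.9,16,255,hold=2)"
```

```text
t 7.5 p [0.5969 0.2926 0.0666] xang 87.59 z [-0.0051 -0.0024 -1.    ] w 0.0164 F [-0.6  0.1 -1.4] M [ 0.1   0.02 -0.  ] j [-0.72  0.72  0.39  1.4  -0.28  1.08 -0.32]
scene
[-146.3    2.1    2.9] 26
[-135.8    1.7    3.7] 42
[-123.3    1.9    2.7] 42
[-109.5    2.1    3.1] 40
[-97.2   2.1   3. ] 44
[-83.4   1.8   3.5] 40
[-71.1   3.    3.5] 46
[-57.4   2.2   3.7] 38
[-44.6   2.6   2.7] 48
[-31.2   2.8   3.5] 38
tip -150.0050400844069
ring [0.6167 0.0905 0.0785] 0.5571 0.6334 [0.59835567 0.0911626  0.0980859 ]
ring [0.6181 0.1142 0.0793] 0.5756 0.6348 [0.59769828 0.11538597 0.09811292]
top
[-147.6   -2.7    3.1] 26
[-136.1   -2.7    2.7] 31
[-122.4   -2.3    2.9] 33
[-110.    -2.4    3.7] 32
[-96.   -2.1   3.1] 33
[-83.6  -2.1   3.3] 30
[-70.9  -2.7   2.8] 33
[-56.8  -1.7   3.3] 33
[-44.6  -2.4   4. ] 32
[-31.2  -1.8   3.5] 30
tip -151.81863329313367
ring [0.5852 0.0898 0.0861] 0.5526 0.6312 [0.59227011 0.09081602 0.09707649]
ring [0.5878 0.1135 0.0835] 0.5532 0.6298 [0.59120142 0.11383321 0.09703682]
t 7.6 p [0.5988 0.2934 0.0694] xang 87.6 z [-3.e-04 -3.e-04 -1.e+00] w 0.0161 F [ 1.3  0.1 -1.3] M [ 0.05 -0.02 -0.04] j [-0.72  0.71  0.39  1.4  -0.28  1.08 -0.32]
{"slide": [[-0.16, 0.0, 0.01], [-0.16, 0.0, 0.01], [-0.16, 0.0, 0.01], [-0.16, 0.0, 0.01], [-0.16, 0.0, 0.01], [-0.16, 0.0, 0.01], [-0.16, 0.0, 0.01], [-0.16, 0.0, 0.01]], "twist": [[-0.0, 0.0, -0.0], [-0.0, 0.0, -0.0], [-0.0, 0.0, -0.0], [-0.0, 0.0, -0.0], [-0.0, 0.0, -0.0], [-0.0, 0.0, -0.0], [-0.0, 0.0, -0.0], [-0.0, 0.0, -0.0]], "gripper": [255, 255, 255, 255, 255, 255, 255, 255]}
{"slide": [[-0.16, 0.0, 0.01], [-0.16, 0.0, 0.01], [-0.16, 0.0, 0.01], [-0.16, 0.0, 0.01], [-0.16, 0.0, 0.01], [-0.16, 0.0, 0.01], [0, 0, 0], [0, 0, 0]], "twist": [[-0.0, 0.0, -0.0], [-0.0, 0.0, -0.0], [-0.0, 0.0, -0.0], [-0.0, 0.0, -0.0], [-0.0, 0.0, -0.0], [-0.0, 0.0, -0.0], [0, 0, 0], [0, 0, 0]], "gripper": [255, 255, 255, 255, 255, 255, 255, 255]}
```

View pics/scene2.png

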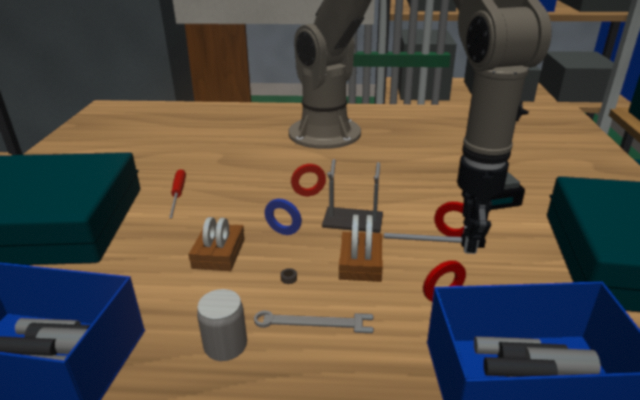

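Request:
{"fn": "apply_moves", "kwargs": {
  "slide": [
    [-0.1, 0.01, 0.03],
    [-0.15, 0.01, 0.03],
    [-0.16, 0.01, 0.02],
    [-0.16, 0.01, 0],
    [-0.16, 0.01, 0],
    [-0.16, 0.01, 0],
    [-0.16, 0, 0],
    [-0.16, 0, 0]
  ],
  "twist": [
    [0, 0, 0],
    [0, 0, 0],
    [0, 0, 0],
    [0, 0, 0],
    [0, 0, 0],
    [0, 0, 0],
    [0, 0, 0],
    [0, 0, 0]
  ],
  "gripper": [255, 255, 255, 255, 255, 255, 255, 255]
}}

```text
t: 8.4
eef_pos: [0.5993, 0.232, 0.0659]
tcp_rot: [0.0, 0.722, 0.692, 0.0]
force: [-0.7, -0.2, -1.5]
gripper_width: 0.0164
```

```bash
python3 -c "
from rod import *
show()
p=camera('scene'); save(p,'scene3'); show()
plan([.597,.184,.065],87.9,8,255,hold=1)"
```

```text
t 8.4 p [0.5993 0.232  0.0659] xang 87.59 z [ 1.e-04  0.e+00 -1.e+00] w 0.0164 F [-0.7 -0.2 -1.5] M [ 0.07  0.02 -0.  ] j [-0.65  0.67  0.39  1.48 -0.28  1.04 -0.23]
t 8.45 p [0.5995 0.2297 0.0659] xang 87.46 z [-2.e-04 -2.e-03 -1.e+00] w 0.0161 F [ 0.7 -1.9 -1.4] M [-0.07  0.04  0.03] j [-0.65  0.67  0.4   1.48 -0.28  1.04 -0.23]
{"slide": [[-0.13, -0.0, 0.0], [-0.13, -0.0, 0.0], [-0.13, -0.0, 0.0], [-0.13, -0.0, 0.0], [-0.13, -0.0, 0.0], [-0.13, -0.0, 0.0], [-0.13, -0.0, 0.0], [0, 0, 0]], "twist": [[-0.0, 0.0, -0.01], [-0.0, 0.0, -0.01], [-0.0, 0.0, -0.01], [-0.0, 0.0, -0.01], [-0.0, 0.0, -0.01], [-0.0, 0.0, -0.01], [-0.0, 0.0, -0.01], [0, 0, 0]], "gripper": [255, 255, 255, 255, 255, 255, 255, 255]}
```

View pics/scene3.png

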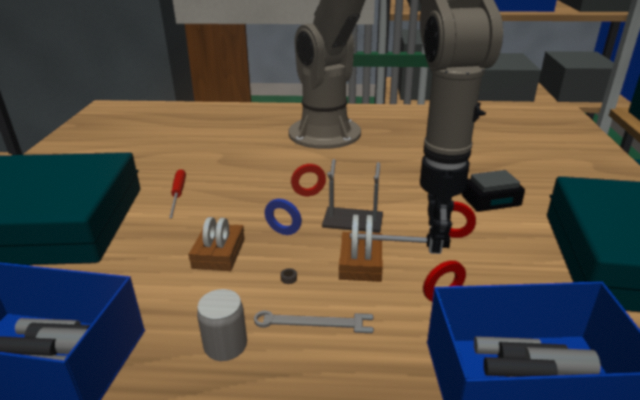

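Request:
{"fn": "apply_moves", "kwargs": {
  "slide": [
    [-0.13, 0, 0],
    [-0.13, 0, 0],
    [-0.13, 0, 0],
    [-0.13, 0, 0],
    [-0.13, 0, 0],
    [-0.13, 0, 0],
    [-0.1, 0, 0],
    [0, 0, 0]
  ],
  "twist": [
    [0, 0, -0.01],
    [0, 0, -0.01],
    [0, 0, -0.01],
    [0, 0, -0.01],
    [0, 0, -0.01],
    [0, 0, -0.01],
    [0, 0, -0.01],
    [0, 0, 0]
  ],
  "gripper": [255, 255, 255, 255, 255, 255, 255, 255]
}}

```text
t: 9.25
eef_pos: [0.5978, 0.1873, 0.0659]
tcp_rot: [0.0, 0.72, 0.694, -0.0]
force: [0.9, 0.6, -1.6]
gripper_width: 0.0164
```

```bash
python3 -c "
from rod import *
p=camera('scene'); save(p,'scene4'); show()
cv2.imwrite('pics/z4.png',cv2.resize(p['img'][180:300,280:440,::-1],None,fx=5,fy=5,interpolation=2))
rod(p)
p=camera('top'); cv2.imwrite('pics/z4t.png',cv2.resize(p['img'][100:220,200:360,::-1],None,fx=5,fy=5,interpolation=2)); rod(p)
"
```

```text
t 9.3 p [0.5977 0.1882 0.0659] xang 87.97 z [ 1.e-04 -1.e-04 -1.e+00] w 0.0163 F [ 0.4  0.8 -1.3] M [ 0.07 -0.03 -0.02] j [-0.59  0.64  0.4   1.54 -0.28  1.02 -0.16]
[-146.5    2.9    1.5] 33
[-135.5    2.7    1.3] 40
[-122.8    2.3    2. ] 36
[-110.1    2.2    1.4] 47
[-90.9   3.2   2. ] 6
[-83.7   3.3   1.2] 41
[-66.    3.8   3.2] 12
[-57.3   3.2   1.8] 38
[-44.9   2.9   1.7] 46
[-31.2   3.8   2. ] 37
tip -151.51833423966661
[-147.8   -2.3    2.2] 24
[-135.8   -1.3    1.7] 33
[-122.1   -1.6    1.5] 34
[-110.1   -2.     1.4] 29
[-90.2  -1.1   3.3] 5
[-83.3  -1.6   1.7] 30
[-64.7  -2.2   1.3] 4
[-57.6  -0.7   1.3] 30
[-44.6  -1.4   2.6] 35
[-31.   -1.1   2. ] 30
tip -151.93782939968466
```

View pics/z4.png

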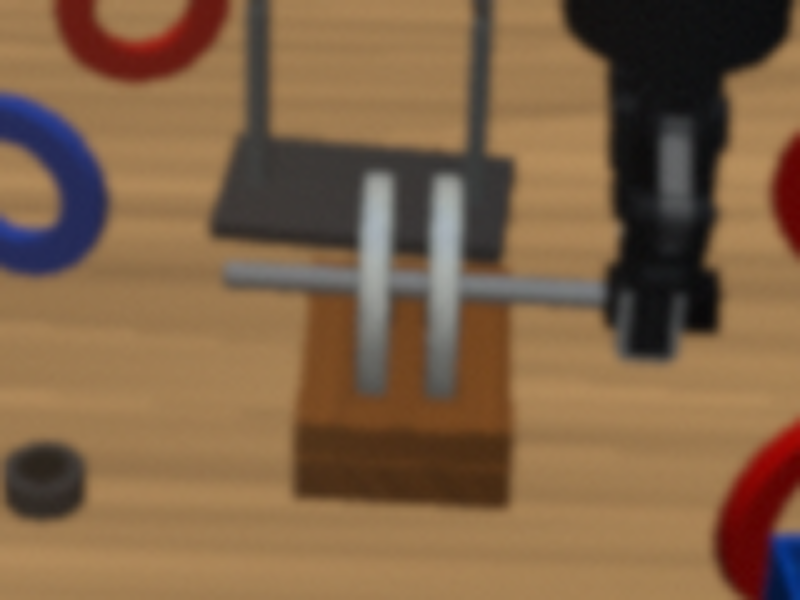

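View pics/z4t.png

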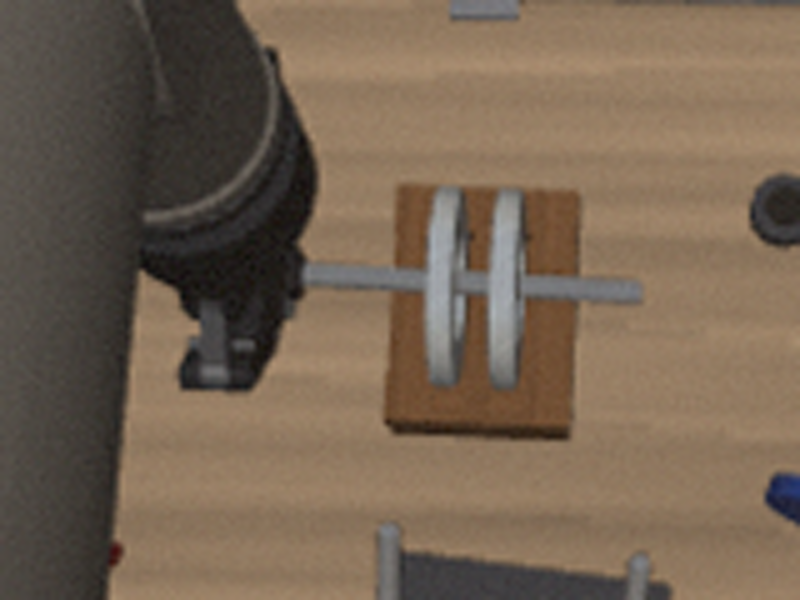

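Request:
{"fn": "apply_moves", "kwargs": {
  "slide": [
    [0, 0, -0.15],
    [0, 0, -0.15],
    [0, 0, -0.06],
    [0, 0, -0.06],
    [0, 0, -0.06],
    [0, 0, -0.06],
    [0, 0, -0.06],
    [0, 0, -0.06]
  ],
  "twist": [
    [0, 0, 0],
    [0, 0, 0],
    [0, 0, 0],
    [0, 0, 0],
    [0, 0, 0],
    [0, 0, 0],
    [0, 0, 0],
    [0, 0, 0]
  ],
  "gripper": [255, 255, 255, 255, 255, 255, 255, 255],
  "force": 120
}}

```text
t: 10.15
eef_pos: [0.5975, 0.1888, 0.0989]
tcp_rot: [-0.0, 0.719, 0.695, -0.0]
force: [-0.2, -0.2, -2.9]
gripper_width: 0.0159
```

Request:
{"fn": "apply_moves", "kwargs": {
  "slide": [
    [0, 0, -0.1],
    [0, 0, -0.15],
    [0, 0, -0.15],
    [0, 0, -0.15],
    [0, 0, -0.15],
    [0, 0, -0.15],
    [0, 0, -0.15],
    [0, 0, -0.1]
  ],
  "twist": [
    [0, 0, 0],
    [0, 0, 0],
    [0, 0, 0],
    [0, 0, 0],
    [0, 0, 0],
    [0, 0, 0],
    [0, 0, 0],
    [0, 0, 0]
  ],
  "gripper": [255, 255, 255, 255, 255, 255, 255, 255]
}}

```text
t: 10.95
eef_pos: [0.5979, 0.1888, 0.1548]
tcp_rot: [0.0, 0.719, 0.695, 0.0]
force: [0.8, 0.0, -2.3]
gripper_width: 0.016
```

```bash
python3 -c "
from rod import *
p=camera('scene'); save(p,'scene5'); show()
rod(p)
p=camera('top'); save(p,'top5'); rod(p)
"
```

```text
t 11.0 p [0.5984 0.189  0.1555] xang 88.02 z [ 2.3e-03  7.0e-04 -1.0e+00] w 0.0159 F [ 0.1 -1.5 -1.7] M [ 0.25 -0.08  0.01] j [-0.61  0.56  0.43  1.44 -0.24  1.19 -0.19]
[-146.2    2.6    3.2] 26
[-135.2    2.2    3.5] 46
[-122.5    2.4    3.2] 42
[-110.7    2.4    3.3] 41
[-92.2   4.2   2. ] 17
[-84.7   2.4   3.1] 36
[-67.2   2.8   2.2] 17
[-57.2   3.3   3.5] 45
[-44.7   3.    2.8] 48
[-32.    2.5   3. ] 47
tip -149.7061635758726
[-146.5   -1.5    1.7] 28
[-135.8   -1.8    1.7] 37
[-122.    -1.4    1.8] 47
[-108.    -1.     0.9] 43
[-92.   -1.9   1.9] 13
[-83.2  -0.5   1.5] 47
[-65.9  -1.6   1.5] 15
[-57.3  -1.    1.9] 46
[-44.7  -1.2   1.2] 37
[-30.8  -1.5   2. ] 42
tip -150.15194900366882
```

View pics/scene5.png

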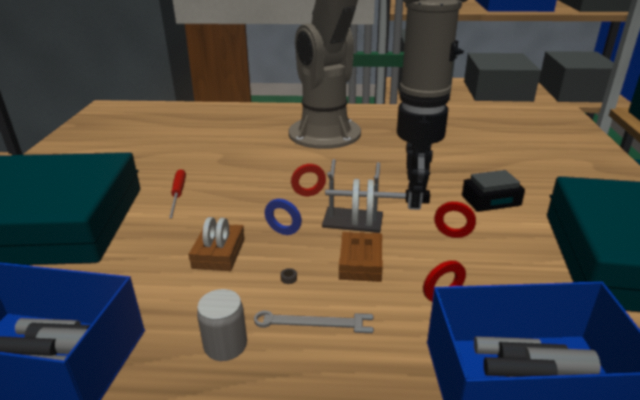

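Request:
{"fn": "apply_moves", "kwargs": {
  "slide": [
    [0, 0, -0.1],
    [0, 0, -0.15],
    [0, 0, -0.2],
    [0, 0, -0.2],
    [0, 0, -0.2],
    [0, 0, -0.2],
    [0, 0, -0.1],
    [0, 0, -0.05]
  ],
  "twist": [
    [0, 0, 0],
    [0, 0, 0],
    [0, 0, 0],
    [0, 0, 0],
    [0, 0, 0],
    [0, 0, 0],
    [0, 0, 0],
    [0, 0, 0]
  ],
  "gripper": [255, 255, 255, 255, 255, 255, 255, 255]
}}

```text
t: 11.85
eef_pos: [0.598, 0.1889, 0.2148]
tcp_rot: [0.0, 0.719, 0.695, 0.001]
force: [-0.1, 0.8, -3.1]
gripper_width: 0.0161
```

```bash
python3 -c "
from rod import *
show()
plan([.4622,.1684,.213],83.9,24,255,hold=2)
"
```

```text
t 11.85 p [0.598  0.1889 0.2148] xang 88.02 z [ 1.3e-03  5.0e-04 -1.0e+00] w 0.0161 F [-0.1  0.8 -3.1] M [ 0.2   0.01 -0.  ] j [-0.61  0.51  0.44  1.36 -0.22  1.32 -0.21]
{"slide": [[-0.02, -0.12, 0.0], [-0.02, -0.12, 0.0], [-0.02, -0.12, 0.0], [-0.02, -0.12, 0.0], [-0.02, -0.12, 0.0], [-0.02, -0.12, 0.0], [-0.03, -0.12, 0.0], [-0.03, -0.12, 0.0]], "twist": [[0.0, -0.0, 0.03], [0.0, -0.0, 0.03], [0.0, -0.0, 0.03], [0.0, -0.0, 0.03], [0.0, -0.0, 0.03], [0.0, -0.0, 0.03], [0.0, -0.0, 0.03], [0.0, -0.0, 0.03]], "gripper": [255, 255, 255, 255, 255, 255, 255, 255]}
{"slide": [[-0.03, -0.12, 0.0], [-0.03, -0.12, 0.0], [-0.03, -0.12, 0.0], [-0.03, -0.12, 0.0], [-0.03, -0.12, 0.0], [-0.03, -0.12, 0.0], [-0.03, -0.12, 0.0], [-0.03, -0.12, 0.0]], "twist": [[0.0, -0.0, 0.03], [0.0, -0.0, 0.03], [0.0, -0.0, 0.03], [0.0, -0.0, 0.03], [0.0, -0.0, 0.03], [0.0, -0.0, 0.03], [0.0, -0.0, 0.03], [0.0, -0.0, 0.03]], "gripper": [255, 255, 255, 255, 255, 255, 255, 255]}
{"slide": [[-0.03, -0.12, 0.0], [-0.03, -0.12, 0.0], [-0.03, -0.12, 0.0], [-0.03, -0.12, 0.0], [-0.03, -0.12, 0.0], [-0.03, -0.12, 0.0], [0, 0, 0], [0, 0, 0]], "twist": [[0.0, -0.0, 0.03], [0.0, -0.0, 0.03], [0.0, -0.0, 0.03], [0.0, -0.0, 0.03], [0.0, -0.0, 0.03], [0.0, -0.0, 0.03], [0, 0, 0], [0, 0, 0]], "gripper": [255, 255, 255, 255, 255, 255, 255, 255]}
```

Request:
{"fn": "apply_moves", "kwargs": {
  "slide": [
    [-0.01, -0.05, 0],
    [-0.02, -0.08, 0],
    [-0.02, -0.12, 0],
    [-0.02, -0.14, 0],
    [-0.02, -0.14, 0],
    [-0.02, -0.14, 0],
    [-0.03, -0.14, 0],
    [-0.03, -0.14, 0]
  ],
  "twist": [
    [0, 0, 0.03],
    [0, 0, 0.03],
    [0, 0, 0.03],
    [0, 0, 0.03],
    [0, 0, 0.03],
    [0, 0, 0.03],
    [0, 0, 0.03],
    [0, 0, 0.03]
  ],
  "gripper": [255, 255, 255, 255, 255, 255, 255, 255]
}}

```text
t: 12.65
eef_pos: [0.5491, 0.1825, 0.2139]
tcp_rot: [-0.0, 0.728, 0.686, 0.0]
force: [-0.4, 0.2, -3.5]
gripper_width: 0.0161
```

Request:
{"fn": "apply_moves", "kwargs": {
  "slide": [
    [-0.03, -0.14, 0],
    [-0.03, -0.14, 0],
    [-0.03, -0.14, 0],
    [-0.03, -0.14, 0],
    [-0.03, -0.14, 0],
    [-0.03, -0.14, 0],
    [-0.03, -0.14, 0],
    [-0.03, -0.12, 0]
  ],
  "twist": [
    [0, 0, 0.03],
    [0, 0, 0.03],
    [0, 0, 0.03],
    [0, 0, 0.03],
    [0, 0, 0.03],
    [0, 0, 0.03],
    [0, 0, 0.03],
    [0, 0, 0.03]
  ],
  "gripper": [255, 255, 255, 255, 255, 255, 255, 255]
}}

```text
t: 13.45
eef_pos: [0.4934, 0.1744, 0.2138]
tcp_rot: [-0.0, 0.737, 0.676, 0.0]
force: [-0.3, -0.5, -3.7]
gripper_width: 0.0156
```

```bash
python3 -c "
from rod import *
show()
plan([.4622,.1684,.2],83.9,8,255,hold=1)
"
```

```text
t 13.45 p [0.4934 0.1744 0.2138] xang 85.13 z [-1.e-04  1.e-04 -1.e+00] w 0.0156 F [-0.3 -0.5 -3.7] M [ 0.25  0.   -0.  ] j [-0.73  0.3   0.46  1.66 -0.14  1.21 -0.33]
{"slide": [[-0.02, -0.09, 0.04], [-0.02, -0.09, 0.04], [-0.03, -0.09, 0.04], [-0.03, -0.09, 0.04], [-0.03, -0.09, 0.04], [-0.03, -0.09, 0.04], [-0.03, -0.09, 0.04], [0, 0, 0]], "twist": [[-0.0, -0.0, 0.03], [-0.0, -0.0, 0.03], [-0.0, -0.0, 0.03], [-0.0, -0.0, 0.03], [-0.0, -0.0, 0.03], [-0.0, -0.0, 0.03], [-0.0, -0.0, 0.03], [0, 0, 0]], "gripper": [255, 255, 255, 255, 255, 255, 255, 255]}
```

Request:
{"fn": "apply_moves", "kwargs": {
  "slide": [
    [-0.02, -0.1, 0],
    [-0.02, -0.1, 0],
    [-0.03, -0.1, 0],
    [-0.03, -0.1, 0],
    [-0.03, -0.1, 0],
    [-0.03, -0.08, 0],
    [-0.03, -0.05, 0],
    [0, 0, 0]
  ],
  "twist": [
    [0, 0, 0.03],
    [0, 0, 0.03],
    [0, 0, 0.03],
    [0, 0, 0.03],
    [0, 0, 0.03],
    [0, 0, 0.03],
    [0, 0, 0.03],
    [0, 0, 0]
  ],
  "gripper": [255, 255, 255, 255, 255, 255, 255, 255]
}}

```text
t: 14.25
eef_pos: [0.4615, 0.1677, 0.2138]
tcp_rot: [-0.0, 0.744, 0.668, -0.0]
force: [0.7, -0.3, -3.7]
gripper_width: 0.0163
```

```bash
python3 -c "
from rod import *
for n in('scene','top'):
    p=camera(n); save(p,n+'6'); show(); rod(p)
plan([.4622,.1684,.116],83.9,16,255,hold=1)
"
```

```text
t 14.3 p [0.4618 0.1679 0.2139] xang 83.87 z [ 4.e-04  2.e-04 -1.e+00] w 0.016 F [ 0.7  0.4 -3.4] M [ 0.22 -0.05  0.05] j [-0.77  0.23  0.46  1.75 -0.11  1.19 -0.38]
[-146.4    3.1    3.1] 25
[-135.5    2.8    3.6] 35
[-122.     2.9    2.8] 36
[-111.3    2.7    3.3] 29
[-93.6   2.5   0. ] 27
[-85.5   2.3   3.4] 24
[-69.4   2.8   0.6] 27
[-57.5   3.6   2.2] 38
[-45.3   2.8   2.9] 40
[-31.4   3.9   2.6] 36
tip -151.11039230962578
t 14.35 p [0.462  0.168  0.2139] xang 83.87 z [ 5.e-04  1.e-04 -1.e+00] w 0.0159 F [ 0.2  0.8 -2.4] M [ 0.16 -0.07 -0.03] j [-0.77  0.23  0.46  1.75 -0.11  1.19 -0.38]
[-146.2   -1.3    2. ] 38
[-134.9   -0.9    2.4] 54
[-122.1   -1.2    2.1] 54
[-108.6   -0.9    2.1] 59
[-92.6   0.4   1.4] 19
[-83.2  -0.4   1.7] 60
[-66.2  -0.5   2.1] 18
[-57.7  -0.4   2.3] 50
[-44.8  -1.    2.3] 55
[-31.8  -0.3   2.1] 53
tip -150.41641569599517
{"slide": [[0.0, 0.0, 0.13], [0.0, 0.0, 0.13], [0.0, 0.0, 0.13], [0.0, 0.0, 0.13], [0.0, 0.0, 0.13], [0.0, 0.0, 0.13], [0.0, 0.0, 0.13], [0.0, 0.0, 0.13]], "twist": [[0.0, -0.0, -0.0], [0.0, -0.0, -0.0], [0.0, -0.0, -0.0], [0.0, -0.0, -0.0], [0.0, -0.0, -0.0], [0.0, -0.0, -0.0], [0.0, -0.0, -0.0], [0.0, -0.0, -0.0]], "gripper": [255, 255, 255, 255, 255, 255, 255, 255]}
{"slide": [[0.0, 0.0, 0.13], [0.0, 0.0, 0.13], [0.0, 0.0, 0.13], [0.0, 0.0, 0.13], [0.0, 0.0, 0.13], [0.0, 0.0, 0.13], [0.0, 0.0, 0.13], [0, 0, 0]], "twist": [[0.0, -0.0, -0.0], [0.0, -0.0, -0.0], [0.0, -0.0, -0.0], [0.0, -0.0, -0.0], [0.0, -0.0, -0.0], [0.0, -0.0, -0.0], [0.0, -0.0, -0.0], [0, 0, 0]], "gripper": [255, 255, 255, 255, 255, 255, 255, 255]}
```

View pics/scene6.png

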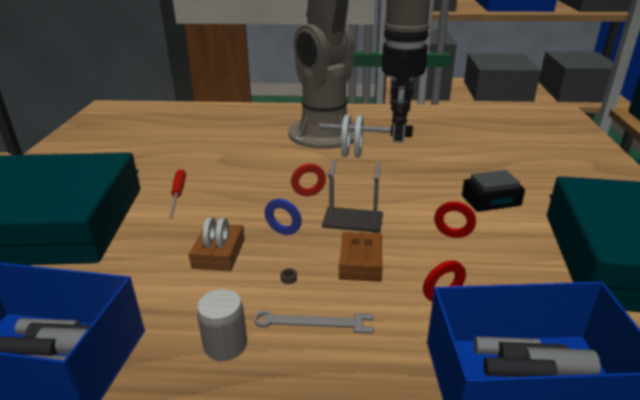

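View pics/top6.png

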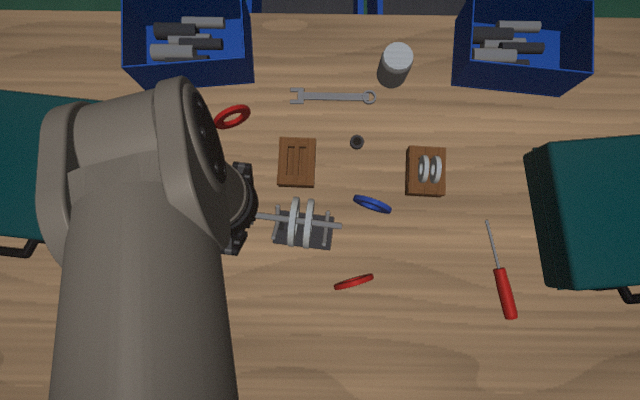

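Request:
{"fn": "apply_moves", "kwargs": {
  "slide": [
    [0, 0, 0.1],
    [0, 0, 0.2],
    [0, 0, 0.3],
    [0, 0, 0.3],
    [0, 0, 0.3],
    [0, 0, 0.3],
    [0, 0, 0.2],
    [0, 0, 0.1]
  ],
  "twist": [
    [0, 0, 0],
    [0, 0, 0],
    [0, 0, 0],
    [0, 0, 0],
    [0, 0, 0],
    [0, 0, 0],
    [0, 0, 0],
    [0, 0, 0]
  ],
  "gripper": [255, 255, 255, 255, 255, 255, 255, 255]
}}

```text
t: 15.15
eef_pos: [0.4609, 0.1677, 0.1222]
tcp_rot: [-0.0, 0.744, 0.668, -0.001]
force: [-0.3, 0.3, -2.0]
gripper_width: 0.0157
```

```bash
python3 -c "
from rod import *
show()
for n in('scene','top'):
    p=camera(n); cv2.imwrite(f'pics/z7{n}.png',cv2.resize(p['img'][130:280,240:440,::-1],None,fx=4,fy=4,interpolation=2)); show()
plan([.4622,.1684,.1115],83.9,8,255,hold=1)
"
```

```text
t 15.15 p [0.4609 0.1677 0.1222] xang 83.88 z [-0.0023 -0.0012 -1.    ] w 0.0157 F [-0.3  0.3 -2. ] M [0.24 0.01 0.01] j [-0.74  0.33  0.44  1.87 -0.17  0.98 -0.33]
t 15.2 p [0.4609 0.1676 0.1221] xang 83.88 z [-0.0024 -0.0013 -1.    ] w 0.016 F [-0.7  0.4 -3.5] M [ 0.17  0.01 -0.05] j [-0.74  0.33  0.44  1.87 -0.17  0.98 -0.33]
t 15.25 p [0.4613 0.1677 0.123 ] xang 83.87 z [-1.5e-03 -9.0e-04 -1.0e+00] w 0.0158 F [ 0.1  0.  -2.9] M [ 0.2  -0.03 -0.04] j [-0.74  0.33  0.44  1.87 -0.16  0.98 -0.33]
{"slide": [[0.0, 0.0, 0.03], [0.0, 0.0, 0.03], [0.0, 0.0, 0.03], [0.0, 0.0, 0.03], [0.0, 0.0, 0.03], [0.0, 0.0, 0.03], [0.0, 0.0, 0.03], [0, 0, 0]], "twist": [[-0.0, 0.0, -0.0], [-0.0, 0.0, -0.0], [-0.0, 0.0, -0.0], [-0.0, 0.0, -0.0], [-0.0, 0.0, -0.0], [-0.0, 0.0, -0.0], [-0.0, 0.0, -0.0], [0, 0, 0]], "gripper": [255, 255, 255, 255, 255, 255, 255, 255]}
```

View pics/z7scene.png

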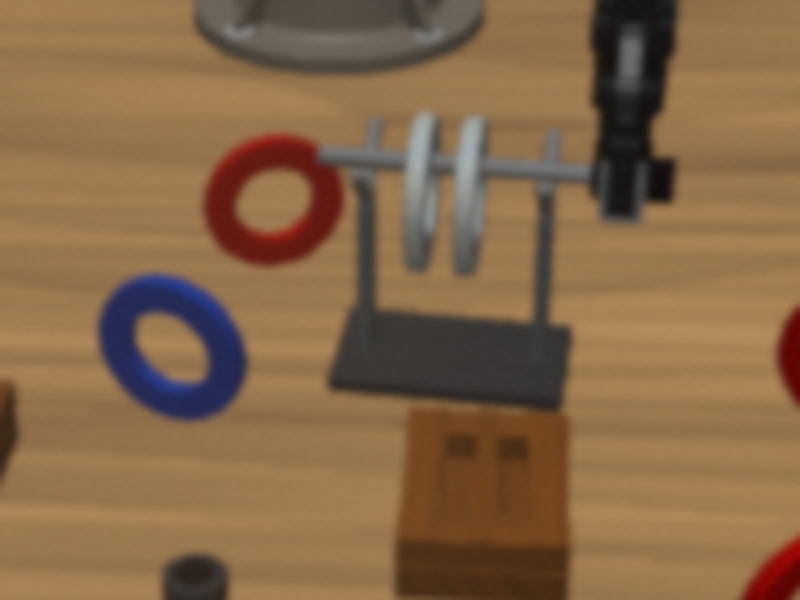

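View pics/z7top.png

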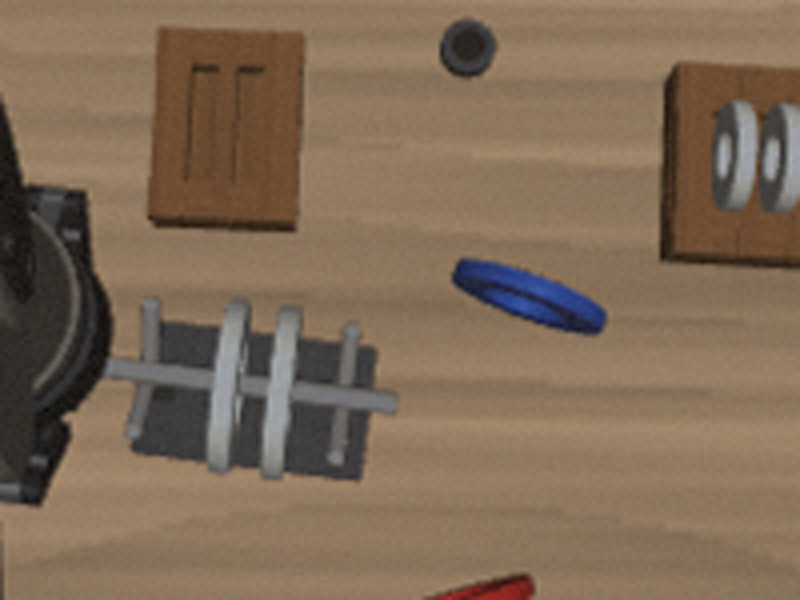

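Request:
{"fn": "apply_moves", "kwargs": {
  "slide": [
    [0, 0, 0.05],
    [0, 0, 0.05],
    [0, 0, 0.04],
    [0, 0, 0.03],
    [0, 0, 0.03],
    [0, 0, 0.02],
    [0, 0, 0],
    [0, 0, 0]
  ],
  "twist": [
    [0, 0, 0],
    [0, 0, 0],
    [0, 0, 0],
    [0, 0, 0],
    [0, 0, 0],
    [0, 0, 0],
    [0, 0, 0],
    [0, 0, 0]
  ],
  "gripper": [255, 255, 255, 255, 255, 255, 255, 255]
}}

```text
t: 16.05
eef_pos: [0.4618, 0.168, 0.1128]
tcp_rot: [0.0, 0.744, 0.668, 0.0]
force: [0.6, -0.3, -1.8]
gripper_width: 0.0158
```

```bash
python3 -c "
from rod import *
show()
"
```

```text
t 16.05 p [0.4618 0.168  0.1128] xang 83.88 z [ 1.e-04  0.e+00 -1.e+00] w 0.0158 F [ 0.6 -0.3 -1.8] M [ 0.16  0.01 -0.02] j [-0.74  0.34  0.44  1.88 -0.17  0.96 -0.33]
```

Request:
{"fn": "apply_moves", "kwargs": {
  "slide": [
    [0, 0, 0.01],
    [0, 0, 0.01],
    [0, 0, 0.01],
    [0, 0, 0],
    [0, 0, 0],
    [0, 0, 0],
    [0, 0, 0],
    [0, 0, 0]
  ],
  "twist": [
    [0, 0, 0],
    [0, 0, 0],
    [0, 0, 0],
    [0, 0, 0],
    [0, 0, 0],
    [0, 0, 0],
    [0, 0, 0],
    [0, 0, 0]
  ],
  "gripper": [255, 255, 255, 255, 255, 255, 255, 255]
}}

```text
t: 16.85
eef_pos: [0.4621, 0.168, 0.1117]
tcp_rot: [0.0, 0.744, 0.668, 0.0]
force: [-1.5, -0.2, 4.7]
gripper_width: 0.0161
```

```bash
python3 -c "
from rod import *
show()
"
```

```text
t 16.85 p [0.4621 0.168  0.1117] xang 83.88 z [ 6.e-04  3.e-04 -1.e+00] w 0.0161 F [-1.5 -0.2  4.7] M [-0.16  0.27 -0.08] j [-0.73  0.34  0.44  1.88 -0.17  0.96 -0.33]
```

Request:
{"fn": "apply_moves", "kwargs": {
  "slide": [
    [0, 0, 0],
    [0, 0, 0],
    [0, 0, 0],
    [0, 0, 0],
    [0, 0, 0],
    [0, 0, 0],
    [0, 0, 0],
    [0, 0, 0]
  ],
  "twist": [
    [0, 0, 0],
    [0, 0, 0],
    [0, 0, 0],
    [0, 0, 0],
    [0, 0, 0],
    [0, 0, 0],
    [0, 0, 0],
    [0, 0, 0]
  ],
  "gripper": [215, 205, 195, 180, 150, 110, 70, 40],
  "force": 30
}}

```text
t: 17.65
eef_pos: [0.4618, 0.168, 0.1112]
tcp_rot: [0.0, 0.744, 0.668, -0.0]
force: [-0.3, 0.6, 1.2]
gripper_width: 0.0718
```

```bash
python3 -c "
from rod import *
p=camera('scene'); show()
cv2.imwrite(f'pics/z8.png',cv2.resize(p['img'][130:280,240:440,::-1],None,fx=4,fy=4,interpolation=2))
"
```

```text
t 17.7 p [0.4618 0.168  0.1113] xang 83.88 z [ 0. -0. -1.] w 0.072 F [0.3 0.4 0.3] M [0.02 0.01 0.04] j [-0.73  0.34  0.44  1.88 -0.17  0.95 -0.33]
```

View pics/z8.png

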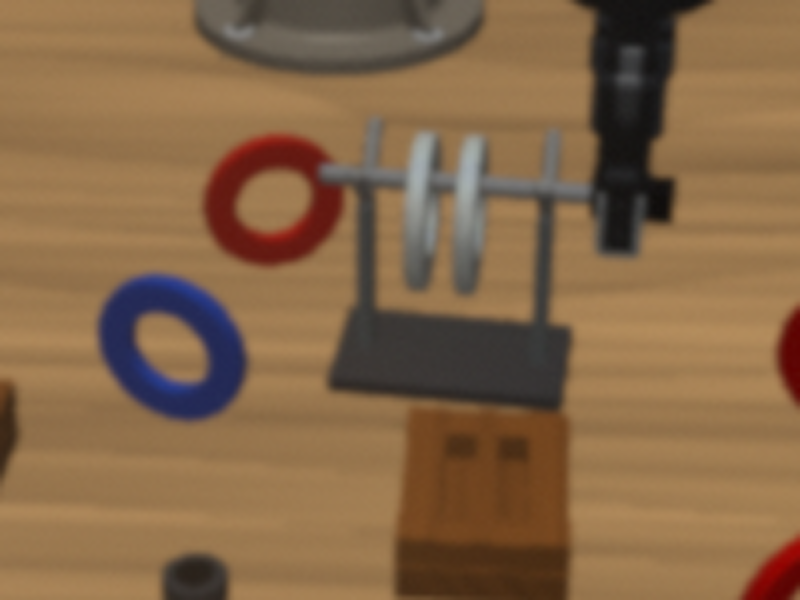

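Seated and released; the bar lies in both forks with the rings at about (420,210) and (470,215) in the crop. Retreating straight up.

Request:
{"fn": "apply_moves", "kwargs": {
  "slide": [
    [0, 0, -0.1],
    [0, 0, -0.2],
    [0, 0, -0.3],
    [0, 0, -0.4],
    [0, 0, -0.4],
    [0, 0, -0.4],
    [0, 0, -0.2],
    [0, 0, 0]
  ],
  "twist": [
    [0, 0, 0],
    [0, 0, 0],
    [0, 0, 0],
    [0, 0, 0],
    [0, 0, 0],
    [0, 0, 0],
    [0, 0, 0],
    [0, 0, 0]
  ],
  "gripper": [40, 40, 40, 40, 40, 40, 40, 40]
}}

```text
t: 18.5
eef_pos: [0.463, 0.1683, 0.2133]
tcp_rot: [0.001, 0.744, 0.668, 0.002]
force: [0.2, -0.7, -0.7]
gripper_width: 0.0722
```

Request:
{"fn": "apply_moves", "kwargs": {
  "slide": [
    [0, 0, -0.2],
    [0, 0, -0.2],
    [0, 0, 0],
    [0, 0, 0],
    [0, 0, 0],
    [0, 0, 0],
    [0, 0, 0],
    [0, 0, 0]
  ],
  "twist": [
    [0, 0, 0],
    [0, 0, 0],
    [0, 0, 0],
    [0, 0, 0],
    [0, 0, 0],
    [0, 0, 0],
    [0, 0, 0],
    [0, 0, 0]
  ],
  "gripper": [40, 40, 40, 40, 40, 40, 40, 40]
}}

```text
t: 19.3
eef_pos: [0.4617, 0.1679, 0.2311]
tcp_rot: [-0.0, 0.744, 0.668, -0.0]
force: [0.2, -0.6, -0.3]
gripper_width: 0.072
```

```bash
python3 -c "
from rod import *
o=np.array([.4535,.0855,0]);a=np.radians(83.8);d=np.array([np.cos(a),np.sin(a),0]);x=np.array([np.sin(a),-np.cos(a),0])
for n in('scene','top'):
    p=camera(n); save(p,n+'9'); show()
    w=cloud(p).reshape(-1,3); w=w[~np.isnan(w).any(1)]; l=np.stack([(w-o)@x,(w-o)@d,w[:,2]],1)*1000
    k=l[(abs(l[:,0])<12)&(l[:,1]>-75)&(l[:,1]<115)&(l[:,2]>101)&(l[:,2]<122)]
    print('bar y ends',k[:,1].min().round(1),k[:,1].max().round(1))
    for b in range(-70,110,15):
        s=k[(k[:,1]>=b)&(k[:,1]<b+15)]
        if len(s): print(np.median(s,0).round(1),len(s))
    s=l[(abs(l[:,0])<45)&(abs(l[:,1])<40)&(l[:,2]>55)&(l[:,2]<100)&(abs(l[:,0])>5)]
    h=np.histogram(s[:,1],np.arange(-40,41,4)); print(h[0].tolist())
"
```

```text
t 19.35 p [0.4617 0.168  0.2311] xang 83.88 z [-3.e-04 -1.e-04 -1.e+00] w 0.0721 F [-0.   0.5 -0.2] M [-0.01  0.   -0.02] j [-0.77  0.21  0.46  1.72 -0.1   1.23 -0.39]
bar y ends -68.2 107.2
[  2.2 -61.3 109.2] 32
[  1.  -43.3 110.3] 26
[  2.5 -32.9 110.7] 39
[  1.3 -10.9 112.6] 16
[  3.   -4.3 110.9] 30
[  2.3  16.3 110.6] 20
[  2.5  27.9 110. ] 40
[  1.9  42.6 110.5] 33
[  2.5  57.6 110. ] 37
[  7.1  73.1 111.7] 76
[  8.   87.2 113.6] 87
[  7.3 101.3 113.7] 68
[0, 0, 0, 0, 7, 24, 54, 50, 0, 0, 0, 29, 41, 50, 0, 0, 0, 0, 0, 0]
t 19.4 p [0.4617 0.1679 0.2312] xang 83.88 z [-2.e-04 -1.e-04 -1.e+00] w 0.0719 F [-0.8  0.1 -0.1] M [-0.04 -0.01  0.02] j [-0.77  0.21  0.46  1.72 -0.1   1.23 -0.39]
bar y ends -67.7 98.5
[ -1.3 -61.6 110.4] 40
[ -1.1 -46.  109.5] 79
[ -0.7 -32.3 110.4] 46
[ -0.3 -22.  110.8] 14
[ -1.   -2.6 110.7] 46
[ -0.8  17.3 110.4] 16
[ -0.7  27.  110.2] 44
[ -0.7  43.6 108.9] 79
[ -0.5  56.4 110.3] 45
[ -0.7  71.9 114.3] 89
[ -2.5  86.4 114.8] 72
[ -8.9  96.5 113.8] 3
[0, 0, 0, 0, 22, 5, 3, 0, 0, 0, 42, 11, 2, 1, 0, 0, 0, 0, 0, 0]
```

View pics/scene9.png

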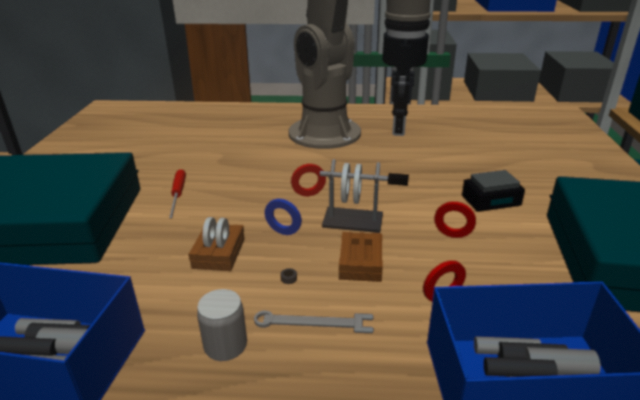

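```bash
python3 -c "
from station import manip
print(manip.finish_job())"
```

```text
the job is handed in; nothing more can be done
None
```

The bar is back in both forks of the stand with both large rings hanging on it, and I handed the job in at about 19.4 s of the 56 s allowed. I gripped the bar by the handle, threaded it through both large rings, lifted them off together, laid the bar back, let go and backed off straight up.

**Bar:** in the stand's frame its ends measured y ≈ -68 and +107 mm, which puts its origin at about +82. Sideways offset was within about 2 mm, and it lay level at its old height.

**Rings:** they hung at about y = -15 and +9 mm between the forks. I did not measure their speed; they looked still in the pictures.

**Robot:** the gripper was open and about 12 cm above the bar, touching nothing. The highest force I read was about 6 N, at the gripping and seating.

**Checks:** none failed. The two cameras differed by about 3 mm sideways on the rod. On the handle's far end the top view read +98 mm against +107 from the scene camera, because the arm hid that end from above.

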